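# Hang the washing-up brush and the wire basket on the drip stand

## Robot

A 7-joint arm with a two-finger parallel gripper is mounted at the origin on a cart in front of the work surface, level with it; the furniture and walls round the work are solid. World frame = base frame: x ahead of the robot, y to its left, z up, the work surface at z = 0. Lengths are in mm, angles in rad, forces in N, time in s.
With the tool pointing down it reaches from about 400 to 875 mm from the base axis. Payload 4.4 kg.
Tool frame: the origin (TCP) lies midway between the tips of the shut fingers; the grasp point (between the pads) lies 19 mm behind it (robot.pinch_z is the distance from the TCP to the grasp point, in mm); z points along the fingers, y is the direction in which the jaws open and shut (so a half turn about z gives the same grasp; the last joint's range is limited). The gripper opens to 85 mm and grips with 20 to 120 N. Pads are 22 mm wide; open, the fingers measure 114 mm over their backs; the gripper's body (76 mm by 85 mm) begins 54 mm behind the grasp point. The pads swing forward as they close: fully open they stand 13 mm farther back than shut.
Start: joints at [1.265, 0.628, 0.038, 1.517, -0.027, 0.996, -0.02], TCP at [154.408, -631.408, 231.313] pointing down, gripper open.
Joint ranges: [-3.06, 3.06], [-0.37, 2.12], [-1.25, 1.32], [0.18, 2.47], [-1.1, 4.24], [0.23, 1.98], [-2.94, 2.94]. Speed limits (rad/s): [2.57, 2.57, 3.14, 3.14, 3.14, 3.14, 3.14].

## Interface

Orientations are given as a unit quaternion [x, y, z, w].
In Python, from bench import robot, cams, spotter gives the robot as it stands.
- The arm moves only by the tool move_arm, never from a script. Its argument "commands" is a list that holds one entry, the list of rows, each a list of 7 numbers: the shift along the world's x, y, z in cm, then the turn, a rotation vector about the world's x, y, z in rad, then the gripper command: -1 is fully open, 1 is shut, values between are in proportion. In form: [[[dx, dy, dz, rx, ry, rz, claw], ...]]. A call has 1 to 10 rows; each row shifts and turns the commanded pose from where the row before left it; what a row does not reach is not made up. A row lasts 1/8 s, in which the tool goes at most 62.5 mm and 10.7 degrees, less where a joint would pass 70% of its speed; a pose out of reach is approached as far as the arm can. A call is refused whole if a number of a shift passes 6.25 or a number of a turn 0.188, either way. A call with a gripper value outside its range is refused whole. The fingers move at their own pace and stop on an object; "squeeze" is the grip in N (left out, the last holds). Time passes only in rows, so rows that do not move let the fingers close. It gives the time, the measured TCP pose, the force and the opening at its end, in the units of the state.
- robot.get_state(): the state, without advancing time (a new reading comes with each control period).
- cams.grab_frame(name): name is "scene" or "side" or "wrist"; returns the picture (420x560x3 uint8, red, green, blue); there is no depth.
- cams.camera_model(name): a dict with "fx", "fy", "cx", "cy" (pixels), "extrinsics" (4x4, takes a point from camera to world coordinates); the wrist camera has in their place "T_tool_cam" (4x4, takes a point from camera to tool coordinates, whose origin is the TCP and whose axes are the flange's). Camera axes: x right, y down, z forward; pixel columns grow to the right and rows downward; lengths in mm; the calibration is good to about 2 mm. A picture is of the moment at which its call begins: read the wrist's pose just before it. camera_model takes no time and is no camera call.
- robot.close_job(): hands the job in, once; it reports no verdict.
Trained networks look in the newest picture that a camera, given by its name, has taken for a name from the list of things; names that differ only in an ending like _2 or _b are one class to them, and where a whole thing is asked for, a point or a joint stands for the part that bears it (a point fixed in the world has none). Each returns a list of dicts, best first, with "p" (0 to 1); they miss things now and then, are a little off and sometimes report something else, mostly with a low value. They report only what shows in the picture. A call takes as long as a camera call.
- spotter.outline_of(camera, thing): "mask" (420x560 bool, what is visible of it) and "at" ([column, row] in pixels, amid what is visible of it).
The state is a dict: "t": time; "joint_positions": joint angles; "dq": joint speeds; "effort": joint torques, N m; "tool_pos": TCP position; "tcp_rot": TCP orientation; "ft_force": force on the tool from outside, world axes, zero at the start; "moment": the same for the moment, N m; "opening": finger opening in mm.
Only numpy, scipy, OpenCV 4.12 (cv2) and the standard library are available. Lean on these libraries where they do the work, as an engineer would, in place of code of your own. Each camera call takes 0.05 s, during which the arm holds its last target. There are 200 camera calls.

## Task

Hang the washing-up things up to drip dry: first pull the brush out of the wire basket while the basket stays standing on the counter, and hang it by its wire eye on the smaller hook of the drip stand; then hang the empty basket by its bail on the larger hook. The stand's fork is parked to one side, so swing it round in front so that in the end brush and basket hang still, wholly over the drip tray. Do not knock over or push away the wash bottle or the beaker.

Things in the scene. Friction and masses are not known exactly. Their poses are not given: they have to be found in the camera images.
- drip_stand: fixed drip stand: grey cast base 19 mm high (x -30 to 110, y -100 to 100 mm) with an upright 12 mm steel rod; on the rod turns a steel fork. Origin on the counter under the rod's axis; z up. The fork: a 130 mm cross bar on the rod's head (head up to 266 mm high) with two level parallel rods, axes 250 mm high, each ending in an upturned hook
- fork (a joint): turn of the fork about the stand's upright rod, rad (-0.7 to 1.9; starts parked at 0.8 to 1.3; stays where left, takes 0.4 N m). At 0 both rods point along the stand's -x; growing swings the tips towards its +y. At 0 the right rod (y = -70 mm, 8 mm thick, 185 mm long) bears the larger hook, the left (y = +70 mm, 5 mm thick, 160 mm long) the smaller
- basket_hook (a point): the lowest point (on the upper side of the rod) of the larger hook's dip, where a bail comes to rest; 165 mm out from the fork's axis along the rod, about 248 mm above the counter. The hook's tip is 20 mm farther out and 27 mm higher. Axes turn with the fork: its -x points outward along the rod, z up
- brush_hook (a point): the lowest point (upper side of the rod) of the smaller hook's dip, where the brush eye comes to rest; 148 mm out from the fork's axis, about 248 mm above the counter. The hook's tip is 12 mm farther out and 14 mm higher. Axes turn with the fork: its -x points outward along the rod, z up
- drip_tray: flat fixed steel tray, 220 (x) x 310 (y) x 19 mm, on the counter in front of the stand; origin at the centre of its underside
- basket: steel wire basket 92 (x) x 92 (y) mm, rim 62 mm high, floor 4 mm, 180 g, with a fixed bail of 8 mm round bar in the plane x = 0. Origin at the centre of its underside. The bail's top bar runs level along y from -32 to +32 mm, axis 121 mm up; its legs stand at y = +-46 mm; the arch below is 55 mm high. The hook passes through the arch along x and takes the bar's middle: hold it beside the middle
- bail_mid (a point): middle of the bail's top bar (on the bar's axis), 121 mm above the basket's underside; axes as the basket's, the bar along y
- brush: bottle brush 219 mm long, 60 g, standing head down in the basket on the -x side of the bail. Origin at the centre of the head's lower end, z along the brush to the eye. Bristle head 25 mm thick, z = 0 to 53 mm; 5 mm stem; grey round handle 12.4 mm thick, z = 115 to 180 mm; then a steel wire eye (4 mm wire) in the y-z plane, opening 22 mm wide, 30 mm high, open along x
- brush_eye (a point): inside top of the brush's eye, 214.5 mm from the head's end: the point that must come to rest on the smaller hook; axes as the brush's, the eye is open along x
- wash_bottle: white wash bottle with a bent spout, 63 x 88 x 183 mm, bystander; origin at the centre of its underside
- beaker: small glass beaker, 52 mm across, 66 mm high, bystander; origin at the centre of its underside

How it is judged (in metres and radians):
On the way, in this order (a step that is already met when the one before it is completed fails the run):
1. the brush is drawn up out of the basket, its head above the rim, while the basket stays standing on the counter (height (world z) of basket below 0.01 m and angle between basket's own z axis and vertical below 0.15 rad and height (world z) of brush above 0.068 m), for 0.1 s.
2. the brush hangs by its eye on the smaller hook, let go, the basket still standing on the counter (distance between brush_eye and brush_hook below 0.014 m and contact force between brush and drip_stand above 0.2 N and angle between brush's own z axis and vertical below 0.25 rad and height (world z) of basket below 0.01 m and angle between basket's own z axis and vertical below 0.15 rad and contact force between brush and the fingers below 0.05 N), for 0.2 s.
3. the basket hangs by its bail on the larger hook, let go (distance between bail_mid and basket_hook below 0.022 m and contact force between basket and drip_stand above 0.9 N and angle between basket's own z axis and vertical below 0.3 rad and contact force between basket and the fingers below 0.05 N), for 0.2 s.
At the end, for the whole second after the job is handed in: Brush eye within 14 mm of the small hook's dip, bail middle within 22 mm of the large hook's, both borne by the stand, within 0.25 and 0.3 rad of plumb, let go, at rest; basket within 70 mm (x) and 110 mm (y), brush within 100 and 145 mm of the tray's centre, along its axes (all of step 3 and distance between brush_eye and brush_hook below 0.014 m and contact force between brush and drip_stand above 0.2 N and angle between brush's own z axis and vertical below 0.25 rad and x of basket in the frame of drip_tray between -0.07 and 0.07 m and y of basket in the frame of drip_tray between -0.11 and 0.11 m and x of brush in the frame of drip_tray between -0.1 and 0.1 m and y of brush in the frame of drip_tray between -0.145 and 0.145 m and contact force between brush and the fingers below 0.05 N and linear speed of each of brush, basket below 0.04 m/s and velocity of joint fork between -0.03 and 0.03 rad/s); the robot touches nothing.
It fails at once if the wash bottle is pushed more than 30 mm away or tipped over (distance of wash_bottle from where it was at the start of the episode above 0.03 m or angle between wash_bottle's own z axis and vertical above 0.5 rad).
It fails at once if the beaker is pushed more than 30 mm away or tipped over (distance of beaker from where it was at the start of the episode above 0.03 m or angle between beaker's own z axis and vertical above 0.5 rad).
It also fails if it takes over 72 s, if anything falls off the work surface, if the arm or the gripper's body presses on something with over 40 N, if the wrist force passes 120 N, or if a joint passes its speed limit or range.

## Working session

There is one attempt and no reset: what is moved stays moved. The work goes in short steps, Python scripts to look and compute and a tool call to move; the robot and the scene stay as the last step left them, time stands still between calls to the robot, and variables do not carry over. Pictures are saved under pics/ and viewed, about 8 in all and at most 12, crops included, and the job is handed in when it is done.

Besides the shell and the picture viewer there is one more tool, called after ">>>" by a JSON object that holds its "api" and its "payload". move_arm: Moves the arm, as the interface text tells. Its arguments: {"type":"object","properties":{"commands":{"type":"array"},"squeeze":{"type":"number"}},"required":["commands"]}

```bash
mkdir -p pics; ls; python3 - <<'E'
from bench import robot,cams,spotter
import cv2,numpy as np
np.set_printoptions(precision=3,suppress=True)
print(robot.get_state())
ims=[]
for n in("scene","side"):
    im=cams.grab_frame(n); cv2.imwrite(f"pics/{n}0.png",im[:,:,::-1]); ims.append(im)
    print(n,cams.camera_model(n))
    for t in("drip_stand","fork","drip_tray","basket","brush","wash_bottle","beaker"):
        for d in spotter.outline_of(n,t)[:2]:
            m=d["mask"];ys,xs=np.nonzero(m);print(t,round(d["p"],2),d["at"],xs.min(),xs.max(),ys.min(),ys.max())
print(cams.camera_model("wrist"))
E
```

```text
pics
{'t': 0.0, 'joint_positions': array([ 1.265,  0.629,  0.038,  1.518, -0.027,  0.996, -0.02 ]), 'dq': array([-0.001, -0.001, -0.001, -0.001, -0.001, -0.002,  0.001]), 'effort': array([  0.   , -56.34 ,   1.226, -19.344,   0.011,   0.011,   0.   ]), 'tool_pos': array([ 154.258, -630.764,  230.376]), 'tcp_rot': array([ 0.993,  0.12 , -0.   , -0.001]), 'ft_force': array([0.154, 0.266, 0.258]), 'moment': array([-0.006, -0.002,  0.024]), 'opening': 85.30764018180625}
scene {'fx': 499.46303919021847, 'fy': 499.46303919021847, 'cx': 276.88734586047593, 'cy': 215.23589685096633, 'extrinsics': array([[  -0.543,   -0.642,    0.541, -103.812],
       [  -0.839,    0.42 ,   -0.345,  358.717],
       [  -0.006,   -0.641,   -0.767, 1119.304],
       [   0.   ,    0.   ,    0.   ,    1.   ]])}
drip_stand 0.69 [175.2, 236.4] 109 220 176 271
fork 0.75 [171.1, 193.1] 109 196 176 255
drip_tray 0.82 [209.1, 297.3] 136 286 239 364
basket 0.95 [355.6, 243.4] 336 381 219 266
basket 0.7 [173.0, 193.7] 118 195 177 254
brush 0.76 [364.1, 233.0] 360 372 211 253
wash_bottle 0.22 [171.0, 186.8] 147 194 177 2
[... 528 characters left out ...]
0.67 [246.8, 307.1] 223 271 263 331
fork 0.54 [307.1, 154.6] 247 321 145 160
drip_tray 0.64 [253.6, 228.6] 213 287 204 260
drip_tray 0.64 [310.0, 153.4] 254 318 145 159
basket 0.55 [250.0, 305.2] 224 271 263 330
brush 0.68 [234.9, 273.6] 229 242 232 315
wash_bottle 0.69 [293.9, 255.3] 276 306 215 283
beaker 0.9 [311.5, 325.6] 300 324 305 343
beaker 0.7 [234.7, 271.9] 229 241 234 314
{'fx': 294.5018692891991, 'fy': 294.5018692891991, 'cx': 276.11277212484305, 'cy': 212.28707842951547, 'T_tool_cam': array([[  -0.002,   -0.948,   -0.319,   82.989],
       [   1.   ,   -0.002,   -0.001,    1.395],
       [   0.   ,   -0.319,    0.948, -142.935],
       [   0.   ,    0.   ,    0.   ,    1.   ]])}
```

```bash
python3 - <<'E'
import cv2,numpy as np
a=cv2.imread("pics/scene0.png");b=cv2.imread("pics/side0.png")
A=cv2.resize(a[160:380,100:400],None,fx=2.6,fy=2.6,interpolation=cv2.INTER_CUBIC)
B=cv2.resize(b[120:360,180:360],None,fx=2.4,fy=2.4,interpolation=cv2.INTER_CUBIC)
cv2.imwrite("pics/A.png",A);cv2.imwrite("pics/B.png",cv2.resize(b[130:350,190:360],None,fx=2.7,fy=2.7,interpolation=cv2.INTER_CUBIC))
E
```

```text
(no output)
```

View pics/A.png

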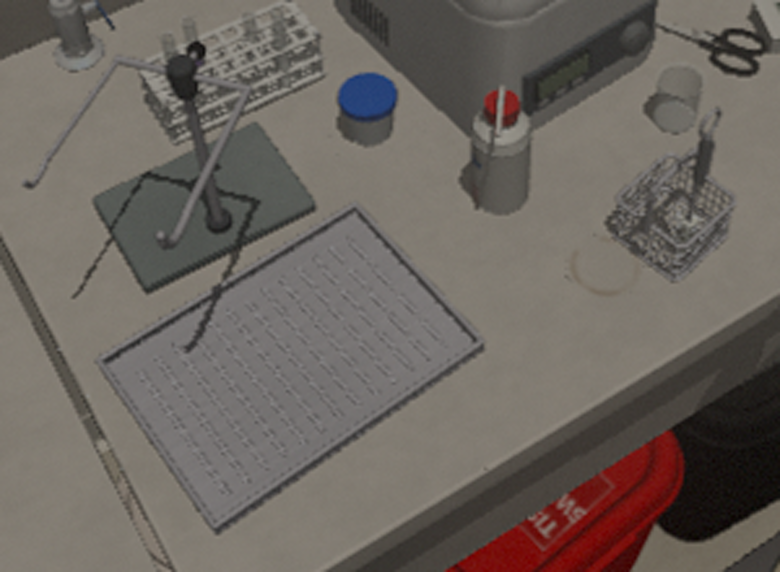

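View pics/B.png

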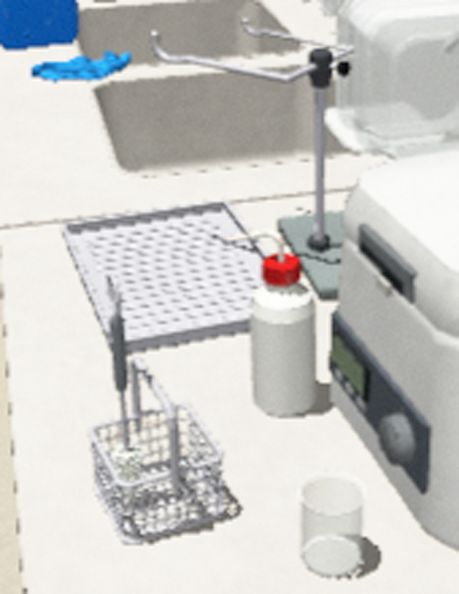

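Both pictures show the stand at upper left with its fork parked, the tray in front of it, the wash bottle between tray and basket, and the beaker behind the basket. In A the fork head is near (183,68), the thick hook near (165,238) and the thin hook near (30,184). The brush eye is near (715,112) in A and (112,280) in B.

```bash
cat > h.py <<'E'
import numpy as np,cv2
from bench import robot,cams,spotter
from scipy.spatial.transform import Rotation as R
np.set_printoptions(precision=3,suppress=True)
def cam(n,st=None):
    m=cams.camera_model(n)
    K=np.array([[m["fx"],0,m["cx"]],[0,m["fy"],m["cy"]],[0,0,1]])
    if n=="wrist":
        T=np.eye(4);T[:3,:3]=R.from_quat(st["tcp_rot"]).as_matrix();T[:3,3]=st["tool_pos"]
        E=T@np.array(m["T_tool_cam"])
    else: E=np.array(m["extrinsics"])
    return K,E
def ray(c,uv):
    K,E=c;d=E[:3,:3]@np.linalg.solve(K,[uv[0],uv[1],1.]);return E[:3,3],d/np.linalg.norm(d)
def onz(c,uv,z):
    o,d=ray(c,uv);return o+d*(z-o[2])/d[2]
def tri(*pairs):
    A=np.zeros((3,3));b=np.zeros(3);L=[ray(c,uv) for c,uv in pairs]
    for o,d in L:
        P=np.eye(3)-np.outer(d,d);A+=P;b+=P@o
    p=np.linalg.solve(A,b);return p,[round(float(np.linalg.norm((np.eye(3)-np.outer(d,d))@(p-o))),1) for o,d in L]
def proj(c,p):
    K,E=c;q=np.linalg.inv(E)@np.r_[p,1];q=K@q[:3];return q[:2]/q[2]
E
python3 - <<'E'
from h import *
s,d=cam("scene"),cam("side")
A=lambda x,y:(x/2.6+100-.3,y/2.6+160-.3)
B=lambda x,y:(x/2.7+190-.3,y/2.7+130-.3)
for n,x in dict(tray=[(357,207),(484,345),(218,530),(98,360)],base=[(256,125),(314,205),(150,291),(95,200)]).items():
    P=np.array([onz(s,A(*q),19) for q in x]);print(n,P[:,:2].round(),P.mean(0))
for n,x in dict(trayB=[(63,224),(226,203),(272,322),(113,353)]).items():
    P=np.array([onz(d,B(*q),19) for q in x]);print(n,P[:,:2].round(),P.mean(0))
for n,a,b in [("head",(182,60),(320,52)),("thicktip?",(165,238),(155,36)),("thin/",(30,184),(245,22)),("rodfoot",(219,222),(319,243)),("thickcorner",(248,92),(292,78)),("eyetop",(716,108),(112,277)),("handlebot",(702,186),(121,390)),("bottle cap",(502,95),(281,262))]:
    print(n,*tri((s,A(*a)),(d,B(*b))))
print("thin tip z265",onz(s,A(30,184),256),"thick",onz(s,A(165,238),256), onz(d,B(155,36),262),onz(d,B(245,20),256))
print("basket bottom?",onz(d,B(100,490),4),onz(d,B(125,540),4),onz(d,B(240,512),4))
print("basket bot scene",onz(s,A(678,280),4),onz(s,A(607,232),4))
print("rim scene",[onz(s,A(*q),62)[:2] for q in [(678,255),(735,205),(612,195)]])
print("rim side",[onz(d,B(*q),62)[:2] for q in [(92,440),(105,487),(222,457),(180,400)]])
print("beaker",onz(s,A(675,120),5),onz(d,B(332,555),5),"bottle",onz(s,A(500,200),10),onz(d,B(282,400),10))
E
```

```text
tray [[659.   3.]
 [444. -16.]
 [415. 286.]
 [635. 307.]] [538.414 145.11   19.   ]
base [[821.  41.]
 [686.  40.]
 [681. 232.]
 [820. 233.]] [752.018 136.435  19.   ]
trayB [[424. 285.]
 [638. 293.]
 [622. -23.]
 [449. -42.]] [532.952 128.192  19.   ]
head [719.087 132.419 265.297] [0.7, 0.7]
thicktip? [545.559 229.411 269.407] [2.2, 2.2]
thin/ [668.664 299.696 257.488] [2.0, 2.0]
rodfoot [718.811 135.949  23.993] [1.0, 1.0]
thickcorner [672.938  93.944 247.785] [4.0, 4.0]
eyetop [ 435.627 -264.282  223.238] [0.0, 0.0]
handlebot [ 433.04  -261.755  115.493] [3.3, 3.3]
bottle cap [ 603.819 -143.629  155.344] [2.3, 2.3]
thin tip z265 [667.317 299.637 256.   ] thick [553.036 227.432 256.   ] [551.414 259.701 262.   ] [674.396 318.817 256.   ]
basket bottom? [ 412.763 -240.592    4.   ] [ 425.742 -310.314    4.   ] [ 524.946 -299.424    4.   ]
basket bot scene [ 407.082 -230.922    4.   ] [ 495.686 -206.611    4.   ]
rim scene [array([ 403.666, -219.033]), array([ 420.363, -306.931]), array([ 499.198, -209.81 ])]
rim side [array([ 409.535, -247.122]), array([ 413.188, -312.628]), array([ 511.51 , -297.655]), array([ 492.013, -206.964])]
beaker [ 578.415 -365.345    5.   ] [ 584.87  -370.223    5.   ] bottle [ 589.22 -132.99   10.  ] [ 598.698 -155.204   10.   ]
```

>>> {"api": "move_arm", "payload": {"commands": [[[2.8, 3.7, 1.4, 0, 0, 0, 1], [2.8, 3.7, 1.4, 0, 0, 0, 1], [2.8, 3.7, 1.4, 0, 0, 0, 1], [2.8, 3.7, 1.4, 0, 0, 0, 1], [2.8, 3.7, 1.4, 0, 0, 0, 1], [2.8, 3.7, 1.4, 0, 0, 0, 1], [2.8, 3.7, 1.4, 0, 0, 0, 1], [2.8, 3.7, 1.4, 0, 0, 0, 1], [2.8, 3.7, 1.4, 0, 0, 0, 1], [0, 0, 0, 0, 0, 0, 1]]]}}

```text
t: 2.05
tool_pos: [409.7, -295.0, 358.6]
tcp_rot: [0.992, 0.123, 0.002, 0.0]
ft_force: [0.7, -1.7, -1.0]
opening: -0.3
```

```bash
python3 - <<'E'
from h import *
st=robot.get_state();print(st)
im=cams.grab_frame("wrist");w=cam("wrist",st)
print("cam",w[1][:3,3])
for t in("basket","brush","brush_eye"):
    for d in spotter.outline_of("wrist",t)[:2]:
        ys,xs=np.nonzero(d["mask"]);print(t,round(d["p"],2),d["at"],xs.min(),xs.max(),ys.min(),ys.max())
np.save("st1.npy",np.r_[st["tool_pos"],st["tcp_rot"]])
cv2.imwrite("pics/w1.png",cv2.resize(im[:,:,::-1],None,fx=1.42,fy=1.42))
E
```

```text
{'t': 2.05, 'joint_positions': array([ 0.6  ,  0.287, -0.04 ,  1.727,  0.01 ,  1.125, -0.766]), 'dq': array([ 0.052,  0.016,  0.072,  0.023,  0.038, -0.007,  0.028]), 'effort': array([ -1.439, -39.217,  -0.957, -21.178,  -0.286,   0.057,  -0.251]), 'tool_pos': array([ 409.679, -294.969,  358.6  ]), 'tcp_rot': array([0.992, 0.123, 0.002, 0.   ]), 'ft_force': array([ 0.708, -1.727, -1.014]), 'moment': array([-0.075,  0.053, -0.002]), 'opening': -0.2951843665446515}
cam [ 489.946 -276.036  501.838]
basket 0.6 [264.3, 135.5] 223 299 96 165
basket 0.44 [204.2, 12.8] 167 229 0 33
brush 0.71 [252.4, 158.5] 233 267 138 168
brush_eye 0.66 [253.5, 153.2] 236 267 138 169
brush_eye 0.2 [270.2, 132.0] 224 299 96 165
```

View pics/w1.png

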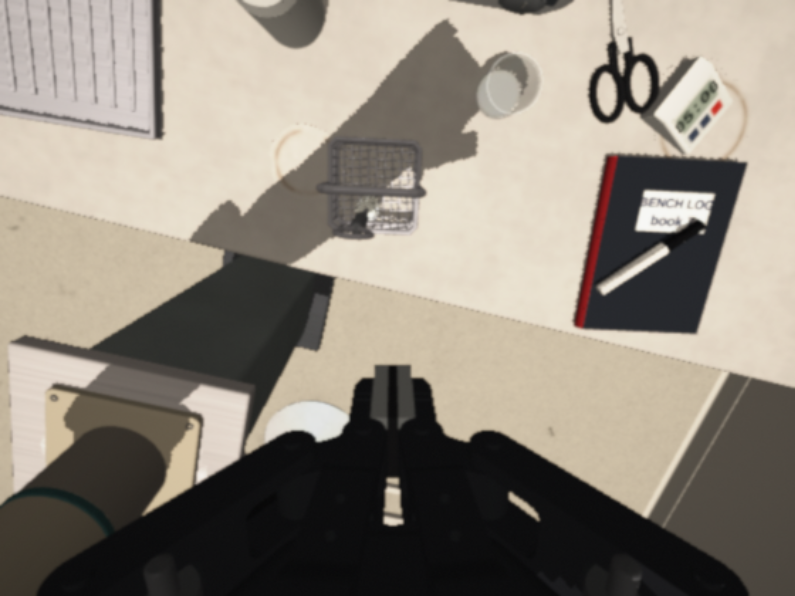

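The wrist view shows the bail bar from about (320,187) to (424,191), with the brush at about (360,222) on its robot side and the basket free of other things.

```bash
python3 - <<'E'
from h import *
a=np.load("st1.npy");w=cam("wrist",dict(tool_pos=a[:3],tcp_rot=a[3:]));s=cam("scene");d=cam("side")
W=lambda x,y:(x/1.42-.15,y/1.42-.15)
p,q=onz(w,W(327,188),121),onz(w,W(420,191),121);print("bail",p,q,(p+q)/2,np.arctan2(*(q-p)[:2][::-1]))
print("rim",[onz(w,W(*c),60)[:2] for c in[(333,140),(421,147),(417,233),(332,230)]])
B=lambda x,y:(x/2.7+190-.3,y/2.7+130-.3)
print("bail side",onz(d,B(137,368),121),onz(d,B(172,405),121))
print("beaker",onz(w,W(500,95),5), "edge",onz(w,W(160,138),19))
im=cams.grab_frame("wrist")
for t in["brush"]:
    m=spotter.outline_of("wrist",t)[0]["mask"].astype(np.uint8)
print(im.shape)
b=cv2.imread("pics/side0.png")[225:325,215:275];c=cv2.imread("pics/scene0.png")[195:270,330:390]
o=np.hstack([cv2.resize(b,(360,600),interpolation=cv2.INTER_CUBIC),cv2.resize(c,(432,540),interpolation=cv2.INTER_CUBIC).copy() if 0 else cv2.copyMakeBorder(cv2.resize(c,(430,538),interpolation=cv2.INTER_CUBIC),0,62,0,0,0)])
cv2.imwrite("pics/c1.png",o)
E
```

```text
bail [ 455.286 -225.697  121.   ] [ 472.718 -305.769  121.   ] [ 464.002 -265.733  121.   ] -1.3564401392675174
rim [array([ 496.115, -214.439]), array([ 510.974, -300.361]), array([ 427.738, -318.777]), array([ 409.024, -231.095])]
bail side [ 452.706 -238.069  121.   ] [ 472.303 -299.349  121.   ]
beaker [ 584.875 -371.936    5.   ] edge [453.384 -27.725  19.   ]
(420, 560, 3)
```

View pics/c1.png

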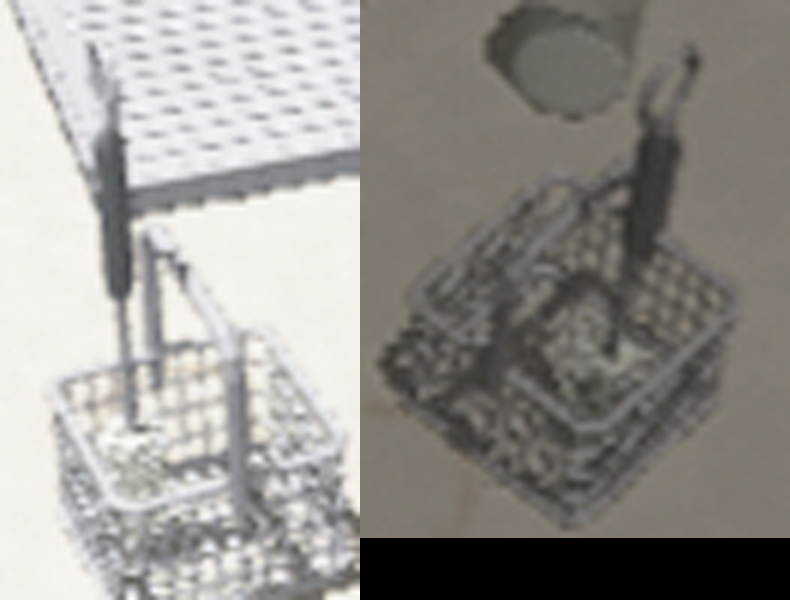

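>>> {"api": "move_arm", "payload": {"commands": [[[2.0, 5.0, 0, 0, 0, 0, 1], [2.0, 5.0, 0, 0, 0, 0, 1], [2.0, 5.0, 0, 0, 0, 0, 1], [2.0, 5.0, 0, 0, 0, 0, 1], [2.0, 5.0, 0, 0, 0, 0, 1], [2.0, 5.0, 0, 0, 0, 0, 1], [2.0, 5.0, 0, 0, 0, 0, 1], [2.0, 5.0, 0, 0, 0, 0, 1], [2.0, 5.0, 0, 0, 0, 0, 1], [2, 5, 0, 0, 0, 0, 1]]]}}

```text
t: 3.6
tool_pos: [607.4, 201.7, 356.9]
tcp_rot: [0.993, 0.118, -0.0, 0.0]
ft_force: [1.7, -0.8, 0.3]
opening: -0.2
```

```bash
python3 - <<'E'
from h import *
st=robot.get_state();print(st['tool_pos'],st['joint_positions'],st['dq'])
im=cams.grab_frame("wrist");st=robot.get_state();print(st['tool_pos'])
np.save("st2.npy",np.r_[st["tool_pos"],st["tcp_rot"]])
cv2.imwrite("pics/w2.png",cv2.resize(im[:,:,::-1],None,fx=1.42,fy=1.42))
E
```

```text
[607.371 201.691 356.865] [-0.238  0.522 -0.217  1.36   0.113  1.273 -1.794] [-0.579  0.465 -0.012 -0.798  0.097  0.339 -0.543]
[607.843 211.517 355.962]
```

View pics/w2.png

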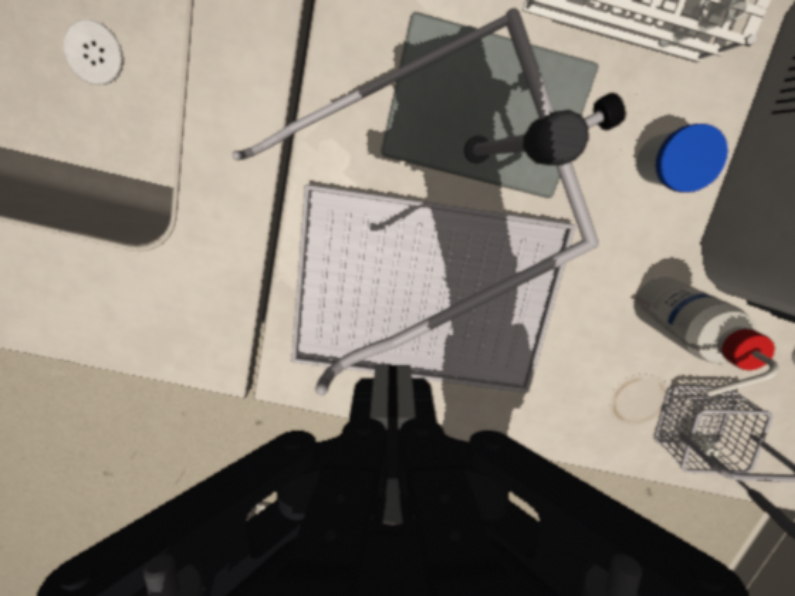

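```bash
python3 - <<'E'
from h import *
a=np.load("st2.npy");a[1]=201.7;a[0]=607.4;a[2]=357;w=cam("wrist",dict(tool_pos=a[:3],tcp_rot=a[3:]))
W=lambda x,y:(x/1.42-.15,y/1.42-.15)
for n,p,z in[("head",(557,138),258),("corner",(590,241),250),("hooktip",(325,378),268),("dip",(338,358),250),("thintip",(238,155),258),("thincorner",(512,14),250)]: print(n,onz(w,W(*p),z))
for c in [(309,186),(570,226),(525,386),(297,358)]: print("tray",onz(w,W(*c),19))
E
```

```text
head [720.931 138.112 258.   ]
corner [672.663  95.383 250.   ]
hooktip [553.347 230.918 268.   ]
dip [559.606 226.319 250.   ]
thintip [670.65  304.072 258.   ]
thincorner [772.086 179.186 250.   ]
tray [640.01  306.591  19.   ]
tray [668.871   9.457  19.   ]
tray [461.166 -10.969  19.   ]
tray [428.03  283.268  19.   ]
```

>>> {"api": "move_arm", "payload": {"commands": [[[0.4, 0.4, -4.2, 0, 0, 0, 1], [0.4, 0.4, -4.2, 0, 0, 0, 1], [0, 0, -4.2, 0, 0, 0, 1], [0, 0, 0, 0, 0, 0, 1], [-1.0, -1.0, 0, 0, 0, 0, 1], [-0.9, -1.0, 0, 0, 0, 0, 1], [-0.7, -1.7, 0, 0, 0, 0, 1], [-0.7, -1.7, 0, 0, 0, 0, 1], [-0.2, -1.7, 0, 0, 0, 0, 1], [-0.1, -1.7, 0, 0, 0, 0, 1]]]}}

```text
t: 4.9
tool_pos: [582.7, 123.1, 234.8]
tcp_rot: [0.993, 0.12, 0.006, -0.002]
ft_force: [5.4, 5.2, 1.6]
opening: 0.2
```

>>> {"api": "move_arm", "payload": {"commands": [[[0.2, -1.7, 0, 0, 0, 0, 1], [0.3, -1.8, 0, 0, 0, 0, 1], [0, 0, 0, 0, 0, 0, 1], [0, 0, 0, 0, 0, 0, 1]]]}}

```text
t: 5.4
tool_pos: [582.9, 86.2, 232.0]
tcp_rot: [0.993, 0.119, -0.0, 0.0]
ft_force: [-1.7, -0.3, 0.4]
opening: 0.2
```

```bash
python3 - <<'E'
from h import *
st=robot.get_state();print(st['tool_pos'],st['ft_force'],st['joint_positions'])
a=cams.grab_frame("scene")[140:380,90:300,::-1];b=cams.grab_frame("side")[120:300,190:360,::-1]
cv2.imwrite("pics/f1.png",np.hstack([cv2.resize(a,(420,480)),cv2.resize(b,(340,360)) if 0 else cv2.copyMakeBorder(cv2.resize(b,(340,360)),0,120,0,0,0)]))
E
```

```text
[582.888  86.244 231.977] [-1.666 -0.328  0.426] [-0.058  0.545 -0.213  1.688  0.138  0.924 -1.656]
```

View pics/f1.png

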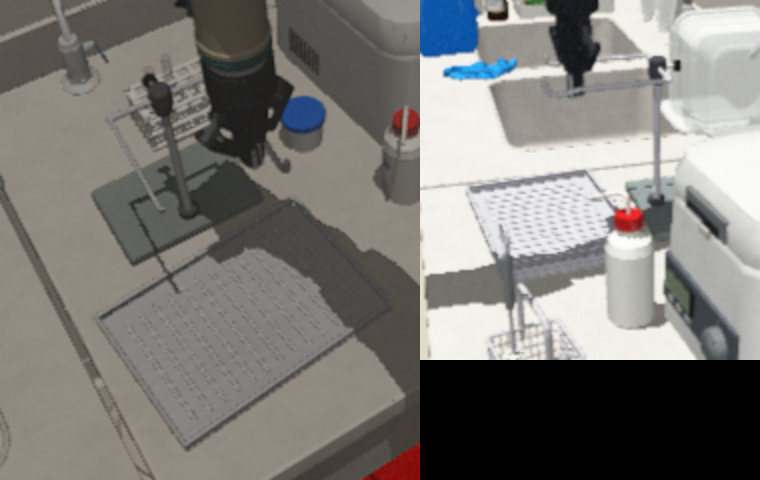

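The fork now stands in front. In the scene panel the thin tip is at (160,210) and the thick tip at (285,167).

```bash
python3 - <<'E'
from h import *
s=cam("scene")
t=onz(s,(90+160/2-.3,140+210/2-.3),260);k=onz(s,(90+286/2-.3,140+167/2-.3),270);c=onz(s,(90+108/2-.3,140+120/2-.3),250)
ax=np.array([719.5,134.5])
for p,l in((t,(-160,70)),(k,(-185,-70)),(c,(0,70))):
    v=p[:2]-ax;print(p,np.linalg.norm(v),np.hypot(*l), (np.arctan2(l[1],l[0])-np.arctan2(v[1],v[0])+np.pi)%(2*np.pi)-np.pi)
E
```

```text
[558.143 209.066 260.   ] 177.7532908707984 174.64249196572982 0.020473787186017667
[528.392  70.2   270.   ] 201.63493168130367 197.80040444852483 0.037168505302021426
[718.374 202.37  250.   ] 67.87967060717966 70.0 -0.016595069705681365
```

>>> {"api": "move_arm", "payload": {"commands": [[[0, 1.0, 3, 0, 0, 0, 1], [0, 0, 4, 0, 0, 0, 1], [0, 0, 4, 0, 0, 0.17, 1], [0, -1, 4, 0, 0, 0.17, 0], [-1.5, -2, 0, 0, 0, 0.17, 0], [-1.5, -2, 0, 0, 0, 0.17, 0], [-1.5, -2, 0, 0, 0, 0.17, 0], [-1.5, -2, 0, 0, 0, 0.17, 0], [-1.5, -2, 0, 0, 0, 0.17, 0], [-1.5, -2, 0, 0, 0, 0.17, 0]]]}}

```text
t: 6.75
tool_pos: [492.3, -33.8, 381.1]
tcp_rot: [0.695, 0.719, -0.001, -0.0]
ft_force: [0.7, -0.4, 0.9]
opening: 42.8
```

>>> {"api": "move_arm", "payload": {"commands": [[[-1.5, -1, 0, 0, 0, 0.18, 0], [0, 0, 0, -0.17, -0.035, 0, 0], [0, 0, 0, -0.17, -0.035, 0, 0], [0, 0, 0, -0.17, -0.035, 0, 0], [0, 0, 0, 0, 0, 0, 0]]]}}

```text
t: 7.38
tool_pos: [477.7, -39.5, 380.2]
tcp_rot: [0.605, 0.754, -0.163, 0.198]
ft_force: [-0.2, 0.1, -0.0]
opening: 42.8
```

```bash
python3 - <<'E'
from h import *
from scipy.optimize import least_squares
import itertools,json
st=robot.get_state();print(st['tool_pos'],st['tcp_rot'],st['joint_positions'],st['dq'],st['opening'])
D=[([1.265,.629,.038,1.518,-.027,.996,-.02],[154.258,-630.764,230.376],[.993,.12,0,-.001]),
([.6,.287,-.04,1.727,.01,1.125,-.766],[409.679,-294.969,358.6],[.992,.123,.002,0]),
([-.058,.545,-.213,1.688,.138,.924,-1.656],[582.9,86.2,232],[.993,.119,0,0]),
(list(st['joint_positions']),list(st['tool_pos']),list(st['tcp_rot']))]
json.dump(D,open("D.json","w"))
def fk(q,s,L):
    H,L1,L2,d,y0=L
    r=lambda ax,a:R.from_euler(ax,a)
    A=r('z',s[0]*q[0])*r('y',q[1]);p=np.array([0,0,H])+A.apply([0,0,L1])
    A=A*r('z',s[1]*q[2])*r('y',q[3]);p=p+A.apply([0,0,L2])
    A=A*r('z',s[2]*q[4])*r('y',q[5]);p=p+A.apply([0,0,d])
    return p,A*r('z',s[3]*q[6]+y0)
best=[]
for s in itertools.product((1,-1),repeat=4):
  for y0 in(0,1.57,3.14,-1.57):
    def f(L):
        o=[]
        for q,p,w in D:
            a,b=fk(q,s,L);o+=list((a-p)/5)+list((b.inv()*R.from_quat(w)).as_rotvec()*100)
        return o
    z=least_squares(f,[300,557,385,310,y0]);best.append((z.cost,s,z.x,z.fun))
best.sort(key=lambda b:b[0])
for b in best[:3]:print(b[0],b[1],b[2])
print(best[0][3])
E
```

```text
[477.671 -39.513 380.247] [ 0.605  0.754 -0.163  0.198] [ 0.058  0.268 -0.52   1.86   0.669  1.27  -0.514] [ 0.083 -0.012  0.054 -0.039 -0.035 -0.008  0.072] 42.764519135813394
47.43697229796841 (-1, -1, -1, -1) [345.907 583.313 369.317 390.289   1.571]
47.43697229796842 (-1, -1, -1, -1) [345.907 583.313 369.317 390.289   1.571]
47.43697229796842 (-1, -1, -1, -1) [345.907 583.313 369.317 390.289   1.571]
[ 5.777  0.908 -0.829  0.108 -0.004 -0.048  2.276  5.144 -0.364 -0.003
  0.036  0.04  -0.414  5.014 -0.071  0.019  0.072  0.04  -1.124  0.129
  1.264 -0.    -0.    -0.032]
```

```bash
cat > ik.py <<'E'
from h import *
from scipy.optimize import least_squares
import json
LO=np.array([-3.06,-.37,-1.25,.18,-1.1,.23,-2.94]);HI=np.array([3.06,2.12,1.32,2.47,4.24,1.98,2.94])
r=lambda ax,a:R.from_euler(ax,a)
def fk(q,L):
    H,L1,L2,d,o1,o2,e=L
    A=r('z',-q[0])*r('y',q[1]);p=np.array([0,0,H])+A.apply([0,o1,L1])
    A=A*r('z',-q[2])*r('y',q[3]);p=p+A.apply([e,o2,L2])
    A=A*r('z',-q[4])*r('y',q[5]);p=p+A.apply([0,0,d])
    return p,A*r('z',-q[6]+np.pi/2)
D=json.load(open("D.json"))
z=least_squares(lambda L:np.r_[np.concatenate([fk(q,L)[0]-p for q,p,w in D]),.05*(L-[345,583,369,390,0,0,0])],[345,583,369,390,0,0,0]);L=z.x
def ik(p,rot,q0=None,n=8):
    best=None;rng=np.random.default_rng(0)
    f=lambda q:np.r_[(fk(q,L)[0]-p)/10,(rot.inv()*fk(q,L)[1]).as_rotvec()*10]
    for k in range(n):
        s=np.clip((np.array(q0) if q0 is not None else D[-1][0])+(rng.normal(0,.5,7) if k else 0),LO+.05,HI-.05)
        m=least_squares(f,s,bounds=(LO+.03,HI-.03))
        if best is None or m.cost<best.cost-1e-3: best=m
        if best.cost<1e-3:break
    return best.x,best.cost
def pose(t,yaw):  # jaw along yaw, tool pointing toward -y' and down, tilt t from down
    y=np.array([np.cos(yaw),np.sin(yaw),0]);zt=np.sin(t)*np.array([np.sin(yaw),-np.cos(yaw),0])-np.cos(t)*np.array([0,0,1]);x=np.cross(y,zt)
    return R.from_matrix(np.c_[x,y,zt]),zt
E
python3 - <<'E'
from ik import *
print(L,z.fun[:12])
print("tool axes now",R.from_quat(D[-1][2]).as_matrix())
for t in(.52,.7,.87,1.05,1.2):
    out=[]
    for g,yaw in(((434,-263,155),.21),((434,-263,300),.21),((571,204,195),0),((540,204,220),0),((571,204,195),.2)):
        rot,zt=pose(t,yaw);q,c=ik(np.array(g)+19*zt,rot);out.append((round(c,3),q.round(2)))
    print(t,[o[0] for o in out]);print(out[0][1],out[3][1])
E
```

```text
[337.634 561.938 382.861 350.043  -9.777 -18.389   4.011] [ 0.341 -0.339  0.217 -0.113 -0.025  0.015 -0.385  0.131 -0.015  0.114
 -0.275 -0.199]
tool axes now [[-0.19   0.976  0.102]
 [ 0.847  0.216 -0.486]
 [-0.496 -0.006 -0.868]]Traceback (most recent call last):
  File "<stdin>", line 7, in <module>
  File "ik.py", line 18, in ik
    s=np.clip((np.array(q0) if q0 is not None else D[-1][0])+(rng.normal(0,.5,7) if k else 0),LO+.05,HI-.05)
              ~~~~~~~~~~~~~~~~~~~~~~~~~~~~~~~~~~~~~~~~~~~~~~^^~~~~~~~~~~~~~~~~~~~~~~~~~~~~~~~
TypeError: can only concatenate list (not "int") to list
```

```bash
sed -i 's/else D\[-1\]\[0\])/else np.array(D[-1][0]))/' ik.py
python3 - <<'E'
from ik import *
for t in(.52,.7,.87,1.05,1.2):
    out=[]
    for g,yaw in(((434,-263,155),.21),((434,-263,300),.21),((500,0,300),.1),((540,204,220),0),((571,204,195),0)):
        rot,zt=pose(t,yaw);q,c=ik(np.array(g)+19*zt,rot);out.append((round(c,3),q.round(2)))
    print(t,[o[0] for o in out]);print(out[0][1],out[2][1],out[4][1])
E
```

```text
0.52 [np.float64(0.0), np.float64(0.0), np.float64(0.0), np.float64(0.0), np.float64(0.0)]
[ 0.5   0.6  -0.45  2.27  1.46  0.74 -0.99] [-0.06  0.45 -0.45  1.88  0.73  1.19 -0.8 ] [-0.28  0.85 -0.61  1.5   0.8   1.43 -1.15]
0.7 [np.float64(0.0), np.float64(0.0), np.float64(0.0), np.float64(0.0), np.float64(0.0)]
[ 0.26  0.65 -0.28  2.34  1.63  0.84 -1.29] [-0.21  0.51 -0.38  1.89  0.83  1.3  -0.93] [-0.49  0.87 -0.33  1.44  0.73  1.48 -1.09]
0.87 [np.float64(0.0), np.float64(0.0), np.float64(0.0), np.float64(0.0), np.float64(0.0)]
[ 0.1   0.75 -0.2   2.38  1.71  1.   -1.52] [-0.34  0.57 -0.3   1.9   0.89  1.39 -1.03] [-0.53  0.96 -0.37  1.37  0.82  1.66 -1.14]
1.05 [np.float64(0.0), np.float64(0.0), np.float64(0.0), np.float64(0.0), np.float64(0.0)]
[-0.1   0.87 -0.04  2.41  1.73  1.1  -1.72] [-0.46  0.66 -0.2   1.9   0.94  1.48 -1.12] [-0.67  1.03 -0.15  1.31  0.77  1.71 -1.08]
1.2 [np.float64(0.0), np.float64(0.0), np.float64(0.0), np.float64(0.0), np.float64(0.0)]
[-0.23  1.    0.07  2.4   1.71  1.16 -1.86] [-0.52  0.74 -0.17  1.89  0.98  1.57 -1.19] [-0.7   1.1  -0.13  1.26  0.83  1.83 -1.09]
```

>>> {"api": "move_arm", "payload": {"commands": [[[-0.8, -2.1, -2.6, -0.171, -0.036, 0, 0], [-0.8, -2.1, -2.6, -0.171, -0.036, 0, 0], [-0.9, -2.1, -2.6, -0.171, -0.036, 0, 0], [-0.9, -2.1, -2.6, 0, 0, 0, 0], [-0.9, -2.1, -2.6, 0, 0, 0, 0], [-0.9, -2.1, -2.6, 0, 0, 0, 0], [-0.8, -2.1, -2.6, 0, 0, 0, 0], [0, 0, 0, 0, 0, 0, 0], [0, 0, 0, 0, 0, 0, 0]]]}}

```text
t: 8.5
tool_pos: [418.8, -190.7, 199.8]
tcp_rot: [0.547, 0.672, -0.316, 0.386]
ft_force: [0.1, -1.0, 0.2]
opening: 42.9
```

```bash
python3 - <<'E'
from h import *
st=robot.get_state();M=R.from_quat(st['tcp_rot']).as_matrix();print(st['tool_pos'],M,st['joint_positions'])
w=cam("wrist",st);s,d=cam("scene"),cam("side")
ims={n:cams.grab_frame(n) for n in("wrist","scene","side")}
for n,c in(("wrist",w),("scene",s),("side",d)):
  for o in spotter.outline_of(n,"brush")[:2]:
    ys,xs=np.nonzero(o["mask"]);print(n,round(o["p"],2),o["at"],xs.min(),xs.max(),ys.min(),ys.max())
    # axis at rows: mean col
    print([(int(y),round(xs[ys==y].mean(),1),int((ys==y).sum())) for y in range(ys.min(),ys.max()+1,max(1,(ys.max()-ys.min())//10))])
im=ims["wrist"][:,:,::-1].copy();g=st['tool_pos']-19*M[:,2]
b=ims["scene"][180:280,310:410,::-1]
cv2.imwrite("pics/g1.png",np.hstack([cv2.resize(im,(480,360)),cv2.resize(b,(320,360))if 0 else cv2.resize(b,(300,360))]))
E
```

```text
[ 418.823 -190.65   199.819] [[-0.104  0.979  0.175]
 [ 0.491  0.203 -0.847]
 [-0.865 -0.002 -0.502]] [-0.141  0.732 -0.322  2.407  1.396  1.26  -1.578]
wrist 0.65 [279.9, 175.8] 267 294 50 300
[(50, np.float64(279.5), 2), (75, np.float64(280.7), 21), (100, np.float64(280.5), 26), (125, np.float64(280.5), 6), (150, np.float64(280.5), 6), (175, np.float64(280.5), 12), (200, np.float64(281.0), 15), (225, np.float64(280.5), 16), (250, np.float64(280.5), 12), (275, np.float64(281.0), 7), (300, np.float64(281.0), 3)]
scene 0.73 [174.6, 191.8] 144 234 177 244
[(177, np.float64(164.0), 1), (183, np.float64(176.5), 25), (189, np.float64(177.1), 18), (195, np.float64(173.4), 21), (201, np.float64(183.0), 9), (207, np.float64(191.8), 8), (213, np.float64(198.8), 6), (219, np.float64(227.5), 6), (225, np.float64(231.0), 5), (231, np.float64(nan), 0), (237, np.float64(nan), 0), (243, np.float64(169.0), 1)]
side 0.77 [234.2, 267.8] 229 241 232 314
[(232, np.float64(230.5), 4), (240, np.float64(232.0), 5), (248, np.float64(232.5), 6), (256, np.float64(232.5), 6), (264, np.float64(233.5), 6), (272, np.float64(234.0), 5), (280, np.float64(nan), 0), (288, np.float64(nan), 0), (296, np.float64(236.0), 7), (304, np.float64(237.0), 9), (312, np.float64(237.5), 6)]<stdin>:9: RuntimeWarning: Mean of empty slice.
  ret = ret.dtype.type(ret / rcount)
```

View pics/g1.png

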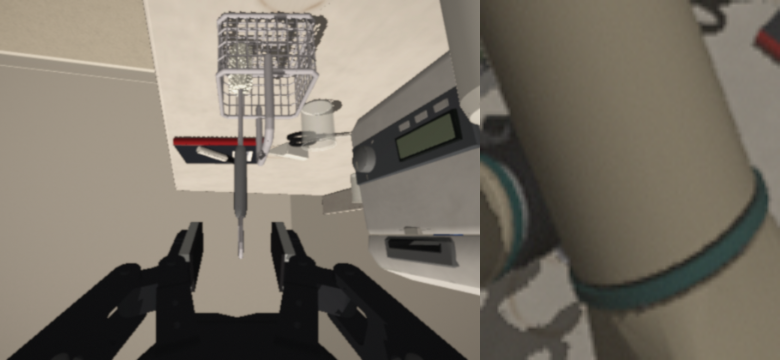

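The wrist view shows the brush upright and centred between the jaws, its eye edge-on, its handle at rows of about 171 to 251 (full picture) and column 281.

```bash
python3 - <<'E'
from h import *
st=robot.get_state();w=cam("wrist",st)
for z,v in((223,300),(184,251),(119,171)):
    # intersect with vertical plane: parametrise: use point on ray where z matches
    print(z,onz(w,(280.7,v),z))
d=cam("side")
for z,uv in((219,(231,235)),(184,(232,246)),(150,(233.5,262))):print("side",z,onz(d,uv,z))
E
```

```text
223 [ 441.495 -276.046  223.   ]
184 [ 438.151 -260.978  184.   ]
119 [ 436.893 -255.117  119.   ]
side 219 [ 434.503 -268.227  219.   ]
side 184 [ 435.994 -253.371  184.   ]
side 150 [ 435.658 -264.094  150.   ]
```

>>> {"api": "move_arm", "payload": {"commands": [[[0.6, -2.2, -1.4, 0, 0, 0, 0], [0.5, -2.2, -1.3, 0, 0, 0, 0], [0.6, -2.2, -1.4, 0, 0, 0, 0], [0.5, -2.1, -1.3, 0, 0, 0, 0], [0, 0, 0, 0, 0, 0, 0], [0, 0, 0, 0, 0, 0, 1], [0, 0, 0, 0, 0, 0, 1], [0, 0, 0, 0, 0, 0, 1], [0, 0, 0, 0, 0, 0, 1]]], "squeeze": 50}}

```text
t: 9.93
tool_pos: [440.7, -277.1, 145.7]
tcp_rot: [0.546, 0.673, -0.315, 0.387]
ft_force: [0.4, 0.8, 2.6]
opening: 11.2
```

>>> {"api": "move_arm", "payload": {"commands": [[[0, 0, 1, 0, 0, 0, 1], [0, 0, 2, 0, 0, 0, 1], [0, 0, 2, 0, 0, 0, 1], [0, 0, 2, 0, 0, 0, 1], [0, 0, 2, 0, 0, 0, 1], [0, 0, 2, 0, 0, 0, 1], [0, 0, 1.5, 0, 0, 0, 1], [0, 0, 0, 0, 0, 0, 1], [0, 0, 0, 0, 0, 0, 1]]]}}

```text
t: 11.05
tool_pos: [440.2, -277.3, 270.0]
tcp_rot: [0.546, 0.673, -0.315, 0.386]
ft_force: [0.3, 1.3, -0.9]
opening: 10.8
```

```bash
python3 - <<'E'
from h import *
st=robot.get_state();print(st['tool_pos'],st['opening'],st['joint_positions'])
im=cams.grab_frame("wrist");d=cams.grab_frame("side")
for n in("wrist","side"):
  for o in spotter.outline_of(n,"brush")[:1]:
    ys,xs=np.nonzero(o["mask"]);print(n,round(o["p"],2),o["at"],xs.min(),xs.max(),ys.min(),ys.max())
cv2.imwrite("pics/g2.png",np.hstack([cv2.resize(im[:,:,::-1],(480,360)),cv2.resize(d[170:350,190:340,::-1],(300,360))]))
E
```

```text
[ 440.178 -277.327  270.031] 10.806942106551851 [ 0.047  0.543 -0.239  2.357  1.506  1.17  -1.285]
wrist 0.57 [273.2, 152.6] 254 299 16 369
side 0.81 [231.0, 245.1] 225 239 178 271
```

View pics/g2.png

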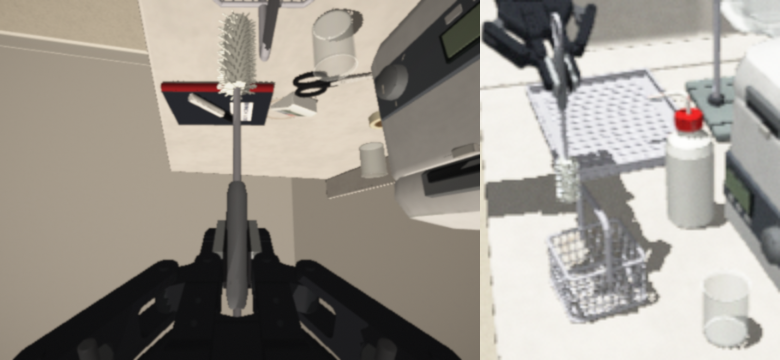

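The brush is held upright with its head about 125 mm up, and the basket is still standing. Next I carry it across.

>>> {"api": "move_arm", "payload": {"commands": [[[0, 3, 0, 0, 0, -0.02, 1], [0, 4.7, 0, 0, 0, -0.02, 1], [0, 4.7, 0, 0, 0, -0.02, 1], [0, 4.7, 0, 0, 0, -0.02, 1], [0, 4.7, 0, 0, 0, -0.02, 1], [0, 4.7, 0, 0, 0, -0.02, 1], [0, 4.7, 0, 0, 0, -0.02, 1], [0, 4.7, 0, 0, 0, -0.02, 1], [0, 4.7, 0, 0, 0, -0.02, 1], [1, 4, 0, 0, 0, -0.02, 1]]]}}

```text
t: 12.5
tool_pos: [449.9, 170.6, 269.6]
tcp_rot: [0.609, 0.616, -0.353, 0.353]
ft_force: [1.1, -0.6, -1.0]
opening: 10.5
```

>>> {"api": "move_arm", "payload": {"commands": [[[2, 2, -1, 0, 0, -0.02, 1], [2, 0, -1, 0, 0, 0, 1], [1.5, 0, -1.5, 0, 0, 0, 1], [1, 0, -1.5, 0, 0, 0, 1], [0, 0, -1, 0, 0, 0, 1], [0, 0, -1, 0, 0, 0, 1], [0, 0, 0, 0, 0, 0, 1], [0, 0, 0, 0, 0, 0, 1]]]}}

```text
t: 13.5
tool_pos: [515.3, 188.8, 200.8]
tcp_rot: [0.616, 0.609, -0.356, 0.35]
ft_force: [-1.3, 0.6, -1.3]
opening: 10.9
```

```bash
python3 - <<'E'
from h import *
st=robot.get_state();print(st['t'],st['tool_pos'],R.from_quat(st['tcp_rot']).as_matrix(),st['opening'],st['joint_positions'])
np.save("st3.npy",np.r_[st["tool_pos"],st["tcp_rot"]])
im=cams.grab_frame("wrist");a=cams.grab_frame("scene");d=cams.grab_frame("side")
for n,i in(("wrist",im),("scene",a),("side",d)): cv2.imwrite(f"pics/{n}3.png",i[:,:,::-1])
for n in("scene","side"):
  for o in spotter.outline_of(n,"brush")[:2]:
    ys,xs=np.nonzero(o["mask"]);print(n,round(o["p"],2),o["at"],xs.min(),xs.max(),ys.min(),ys.max())
A=cv2.resize(a[170:300,120:280,::-1],(480,390),interpolation=cv2.INTER_CUBIC);B=cv2.resize(d[130:260,200:300,::-1],(300,390),interpolation=cv2.INTER_CUBIC)
cv2.imwrite("pics/h1.png",np.hstack([A,B]))
E
```

```text
13.5 [515.301 188.832 200.769] [[ 0.004  1.    -0.012]
 [ 0.502 -0.013 -0.865]
 [-0.865 -0.003 -0.502]] 10.852207376884449 [-0.608  0.98  -0.36   1.438  0.807  1.784 -1.25 ]
scene 0.85 [185.9, 301.1] 174 196 258 309
scene 0.54 [290.1, 217.8] 280 304 194 242
side 0.61 [240.0, 197.0] 237 244 155 208
```

View pics/h1.png

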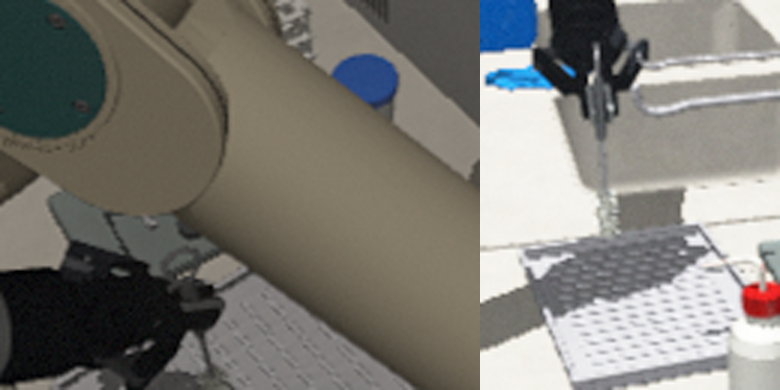

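```bash
python3 - <<'E'
from h import *
s,d=cam("scene"),cam("side")
cams.grab_frame("scene");ms=spotter.outline_of("scene","brush")[0]["mask"]
cams.grab_frame("side");md=spotter.outline_of("side","brush")[0]["mask"]
for n,m in(("scene",ms),("side",md)):
    ys,xs=np.nonzero(m)
    print(n,[(int(y),xs[ys==y].mean().round(1),int((ys==y).sum())) for y in range(ys.min(),ys.max()+1,4) if (ys==y).any()])
for x,y in((515,205),(515,215)):
    for z in(60,112,175,240,275):
        print((x,y,z),proj(s,(x,y,z)),proj(d,(x,y,z)))
for p in((559,208,262),(559,200,262),(572,208,248)): print("hook",p,proj(d,p),proj(s,p))
A=cv2.imread("pics/scene3.png")[225:325,150:250];w=cv2.imread("pics/wrist3.png")
cv2.imwrite("pics/h2.png",np.hstack([cv2.resize(A,(360,360),interpolation=cv2.INTER_CUBIC),cv2.resize(w[140:],(440,220)) if 0 else cv2.resize(w,(440,360))]))
E
```

```text
scene [(253, np.float64(182.0), 4), (257, np.float64(185.0), 3), (261, np.float64(179.9), 7), (265, np.float64(181.5), 8), (269, np.float64(182.5), 6), (281, np.float64(186.0), 3), (285, np.float64(187.5), 2), (289, np.float64(188.5), 2), (293, np.float64(190.0), 9), (297, np.float64(190.5), 12), (301, np.float64(191.5), 12), (305, np.float64(192.0), 11), (309, np.float64(192.0), 7)]
side [(157, np.float64(238.0), 1), (161, np.float64(238.5), 2), (173, np.float64(240.0), 3), (193, np.float64(241.0), 3), (197, np.float64(241.5), 6), (201, np.float64(241.5), 6), (205, np.float64(241.0), 5)]
(515, 205, 60) [193.079 305.652] [241.928 208.278]
(515, 205, 112) [190.075 294.409] [240.982 193.648]
(515, 205, 175) [186.146 279.708] [239.795 175.301]
(515, 205, 240) [181.717 263.137] [238.523 155.618]
(515, 205, 275) [179.155 253.553] [237.816 144.687]
(515, 215, 60) [189.335 307.665] [241.503 207.051]
(515, 215, 112) [186.192 296.458] [240.557 192.495]
(515, 215, 175) [182.082 281.8  ] [239.37  174.246]
(515, 215, 240) [177.447 265.274] [238.097 154.673]
(515, 215, 275) [174.766 255.714] [237.39  143.805]
hook (559, 208, 262) [252.034 147.311] [169.825 243.653]
hook (559, 200, 262) [252.451 148.03 ] [173.233 242.013]
hook (572, 208, 248) [256.362 151.29 ] [168.363 243.477]
```

View pics/h2.png

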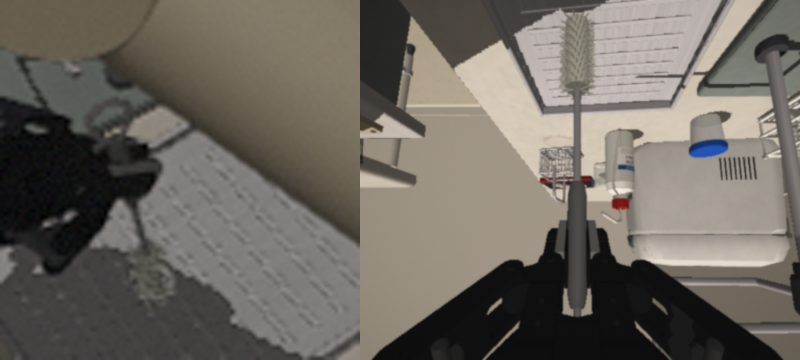

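The brush hangs plumb in the grip, with its eye at about (515,205). It needs +3 mm in y and −5 mm in z, and then goes onto the hook along x.

>>> {"api": "move_arm", "payload": {"commands": [[[0.5, 0.3, -0.5, 0, 0, 0, 1], [1.5, 0, 0, 0, 0, 0, 1], [1.0, 0, 0, 0, 0, 0, 1], [1.0, 0, 0, 0, 0, 0, 1], [1.0, 0, 0, 0, 0, 0, 1], [0.9, 0, 0, 0, 0, 0, 1], [0, 0, 0, 0, 0, 0, 1], [0, 0, 0, 0, 0, 0, 1]]]}}

```text
t: 14.95
tool_pos: [574.1, 191.7, 195.2]
tcp_rot: [0.616, 0.609, -0.356, 0.349]
ft_force: [0.9, -0.0, -1.3]
opening: 10.6
```

```bash
python3 - <<'E'
from h import *
st=robot.get_state();print(st['t'],st['tool_pos'],st['ft_force'],st['moment'])
s,d=cam("scene"),cam("side")
a=cams.grab_frame("scene");m1=spotter.outline_of("scene","brush")
b=cams.grab_frame("side");m2=spotter.outline_of("side","brush")
for n,m in(("scene",m1),("side",m2)):
  for o in m[:1]:
    ys,xs=np.nonzero(o["mask"]);print(n,[(int(y),xs[ys==y].mean().round(1),int((ys==y).sum())) for y in range(ys.min(),ys.max()+1,5) if (ys==y).any()])
for z in(55,110,170,240,270):print(z,proj(s,(573,208,z)),proj(d,(573,208,z)))
A=cv2.resize(a[215:315,130:230,::-1],(400,400),interpolation=cv2.INTER_CUBIC);B=cv2.resize(b[125:225,215:315,::-1],(400,400),interpolation=cv2.INTER_CUBIC)
cv2.imwrite("pics/h3.png",np.hstack([A,B]))
E
```

```text
14.95 [574.09  191.731 195.239] [ 0.883 -0.009 -1.281] [ 1.052  0.02  -0.089]
side [(147, np.float64(256.5), 2), (157, np.float64(257.0), 3), (162, np.float64(257.5), 2), (192, np.float64(258.5), 4), (197, np.float64(259.0), 7), (202, np.float64(258.5), 8), (207, np.float64(259.0), 5)]
55 [181.639 289.887] [259.268 207.331]
110 [178.14  277.756] [258.559 192.005]
170 [174.031 263.503] [257.76  174.707]
240 [168.798 245.356] [256.791 153.719]
270 [166.395 237.021] [256.362 144.445]
```

View pics/h3.png

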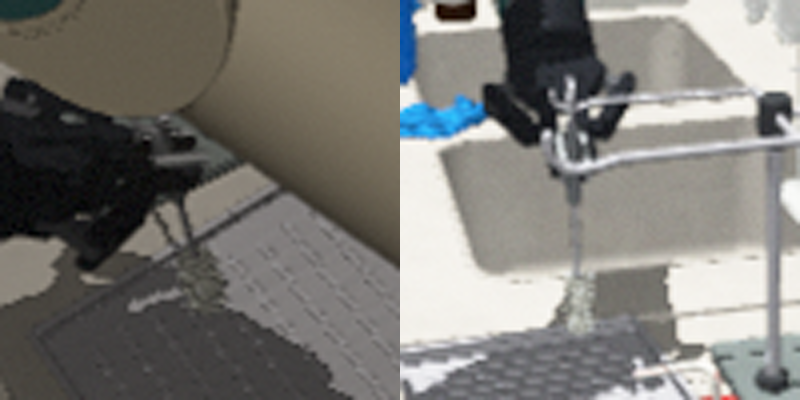

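>>> {"api": "move_arm", "payload": {"commands": [[[0, 0, -0.7, 0, 0, 0, 1], [0, 0, -0.7, 0, 0, 0, 1], [-0.1, 0, -0.4, 0, 0, 0, 1], [0, 0, 0, 0, 0, 0, 1], [0, 0, 0, 0, 0, 0, 1]]]}}

```text
t: 15.78
tool_pos: [573.5, 191.6, 177.4]
tcp_rot: [0.616, 0.609, -0.356, 0.35]
ft_force: [0.4, 0.3, -1.2]
opening: 11.1
```

>>> {"api": "move_arm", "payload": {"commands": [[[0, 0, -0.2, 0, 0, 0, 1], [0, 0, 0, 0, 0, 0, 1], [0, 0, -0.2, 0, 0, 0, 1], [0, 0, 0, 0, 0, 0, 1]]]}}

```text
t: 16.27
tool_pos: [573.8, 191.1, 175.5]
tcp_rot: [0.616, 0.608, -0.356, 0.351]
ft_force: [-0.8, 1.1, 7.1]
opening: 11.1
```

>>> {"api": "move_arm", "payload": {"commands": [[[0, 0, 0, 0, 0, 0, 0.2], [0, 0, 0, 0, 0, 0, 0.2], [0, 0, 0, 0, 0, 0, 0.2], [0, 0.8, 0, 0, 0, 0, 0.2], [0, 1.5, 0, 0, 0, 0, 0.2], [0, 2, 0, 0, 0, 0, 0.2], [0, 2, 0.5, 0, 0, 0, 0.2], [0, 2, 1, 0, 0, 0, 0.2], [0, 1, 0.5, 0, 0, 0, 0.2]]]}}

```text
t: 17.4
tool_pos: [573.0, 286.4, 193.2]
tcp_rot: [0.616, 0.61, -0.356, 0.349]
ft_force: [-0.3, 0.3, 0.4]
opening: 34.4
```

```bash
python3 - <<'E'
from h import *
st=robot.get_state();print(st['t'],st['tool_pos'],st['ft_force'],st['joint_positions'])
s,d=cam("scene"),cam("side")
a=cams.grab_frame("scene")
b=cams.grab_frame("side");w=cams.grab_frame("wrist")
A=cv2.resize(w[:,:,::-1],(430,322));A=cv2.copyMakeBorder(A,0,48,0,0,0);B=cv2.resize(b[125:225,215:315,::-1],(370,370),interpolation=cv2.INTER_CUBIC)
cv2.imwrite("pics/h4.png",np.hstack([A,B]))
for n in("side","wrist"):
  for o in spotter.outline_of(n,"brush")[:1]:
    ys,xs=np.nonzero(o["mask"]);print(n,o["p"],[(int(y),xs[ys==y].mean().round(1),int((ys==y).sum())) for y in range(ys.min(),ys.max()+1,8) if (ys==y).any()])
E
```

```text
17.4 [572.99  286.373 193.183] [-0.268  0.272  0.361] [-0.716  1.135 -0.287  1.021  0.815  1.945 -1.064]
side 0.76 [(153, np.float64(256.5), 2), (161, np.float64(257.0), 5), (169, np.float64(257.5), 4), (177, np.float64(257.5), 4), (193, np.float64(258.5), 2), (201, np.float64(258.5), 8), (209, np.float64(259.5), 6)]
wrist 0.66 [(92, np.float64(279.5), 8), (100, np.float64(279.5), 24), (108, np.float64(279.5), 26), (116, np.float64(279.0), 25), (124, np.float64(278.0), 23), (132, np.float64(277.5), 22), (140, np.float64(277.5), 22), (148, np.float64(278.5), 22), (156, np.float64(279.5), 6), (164, np.float64(279.0), 5), (172, np.float64(279.0), 5), (180, np.float64(279.0), 5), (188, np.float64(279.0), 5), (196, np.float64(279.0), 5), (204, np.float64(279.0), 5), (212, np.float64(279.0), 5), (220, np.float64(278.5), 12), (228, np.float64(279.0), 15), (236, np.float64(279.5), 16), (244, np.float64(279.0), 15), (252, np.float64(279.0), 15), (260, np.float64(278.5), 14), (268, np.float64(279.5), 14), (276, np.float64(279.5), 14), (284, np.float64(279.0), 15), (292, np.float64(279.0), 15), (300, np.float64(279.0), 11), (308, np.float64(278.5), 6), (316, np.float64(279.0), 7), (324, np.float64(279.0), 7), (332, np.float64(279.0), 7), (340, np.float64(279.5), 6), (348, np.float64(279.0), 5)]
```

View pics/h4.png

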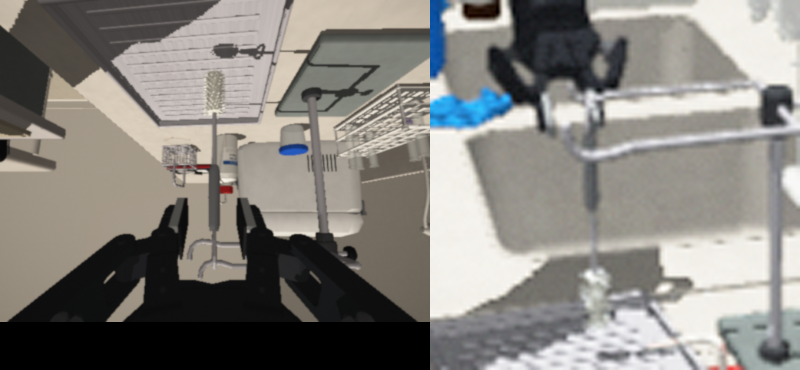

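The brush hangs from the small hook with the fingers clear of it. Next I untilt and go back over the basket.

>>> {"api": "move_arm", "payload": {"commands": [[[-1.5, 1, 3, 0.17, 0, 0, 0], [-2.5, 0, 3, 0.17, 0, 0, 0], [-2.5, 0, 3, 0.17, 0, 0, 0], [-2.5, 0, 3, 0.17, 0, 0, 0], [-3, 0, 3, 0.17, 0, 0, 0], [-3, 0, 3, 0.17, 0, 0, 0], [0, -3, 0, 0.025, 0, 0.05, 0], [0, -5, 0, 0, 0, 0.05, 0], [0, -5, 0, 0, 0, 0.05, 0], [0, -5, 0, 0, 0, 0.05, 0]]]}}

```text
t: 18.9
tool_pos: [422.7, 111.7, 373.1]
tcp_rot: [0.635, 0.773, -0.005, -0.004]
ft_force: [1.1, -0.2, 0.5]
opening: 42.9
```

>>> {"api": "move_arm", "payload": {"commands": [[[0.5, -5, -0.5, 0, 0, 0.02, 0], [0.5, -5, -0.5, 0, 0, 0, 0], [0.5, -5, -0.5, 0, 0, 0, 0], [0.5, -5, -0.5, 0, 0, 0, 0], [0.5, -5, -0.5, 0, 0, 0, 0.6], [0.5, -5, -0.5, 0, 0, 0, 0.6], [0.5, -4, -0.5, 0, 0, 0, 0.6], [0, -2, 0, 0, 0, 0, 0.6], [0, 0, 0, 0, 0, 0, 0.6], [0, 0, 0, 0, 0, 0, 0.6]]]}}

```text
t: 20.15
tool_pos: [458.5, -243.4, 338.7]
tcp_rot: [0.626, 0.78, -0.004, -0.004]
ft_force: [0.5, -0.5, 0.2]
opening: 17.3
```

```bash
cat > fit.py <<'E'
from h import *
from scipy.optimize import minimize
def boxm(c,x,y,yaw,z0=0):
    m=np.zeros((420,560),np.uint8);co,si=np.cos(yaw),np.sin(yaw)
    P=lambda a,b,z:proj(c,(x+co*a-si*b,y+si*a+co*b,z+z0))
    h=cv2.convexHull(np.array([P(a*46,b*46,z) for a in(-1,1) for b in(-1,1) for z in(0,62)],np.float32))
    cv2.fillPoly(m,[np.round(h*16).astype(np.int32)],1,shift=4)
    pl=np.array([P(0,-46,60),P(0,-46,107),P(0,-32,121),P(0,32,121),P(0,46,107),P(0,46,60)],np.float32)
    D=np.linalg.norm(np.array(P(0,0,125))-P(8,0,125));cv2.polylines(m,[np.round(pl*16).astype(np.int32)],False,1,max(1,int(round(D))),shift=4)
    return m>0
def fit(obs,x0):
    def cost(v):
        t=0
        for c,m in obs:
            b=boxm(c,v[0]*10,v[1]*10,v[2]/5);t+=1-(b&m).sum()/(b|m).sum()
        return t/len(obs)
    s=np.array([x0[0]/10,x0[1]/10,x0[2]*5]);best=None
    for k in range(6):
        r=minimize(cost,s+(np.random.default_rng(k).normal(0,.3,3) if k else 0),method="Nelder-Mead",options=dict(initial_simplex=None,xatol=.01,fatol=1e-4))
        if best is None or r.fun<best.fun:best=r
    return best.x/[.1,.1,5],best.fun
E
python3 - <<'E'
from fit import *
st=robot.get_state();print(st['t'],st['tool_pos'],R.from_quat(st['tcp_rot']).as_matrix(),st['joint_positions'],st['opening'])
O=[]
for n in("wrist","side","scene"):
    im=cams.grab_frame(n);cv2.imwrite(f"pics/{n}5.png",im[:,:,::-1]);c=cam(n,st)
    for o in spotter.outline_of(n,"basket")[:3]:
        ys,xs=np.nonzero(o["mask"]);print(n,round(o["p"],2),o["at"],xs.min(),xs.max(),ys.min(),ys.max())
    o=max(spotter.outline_of(n,"basket"),key=lambda o:o["p"]);O.append((c,o["mask"]));np.save(f"m_{n}.npy",o["mask"])
for i in range(3):print(fit([O[i]],(462,-266,.21)))
E
```

```text
20.15 [ 458.489 -243.368  338.679] [[-0.216  0.976 -0.012]
 [ 0.976  0.216 -0.002]
 [ 0.001 -0.012 -1.   ]] [ 0.809  0.37  -0.535  1.707  0.211  1.133  0.43 ] 17.254412236058197
wrist 0.71 [279.6, 187.4] 246 311 150 230
wrist 0.4 [534.6, 5.9] 491 559 0 22
side 0.66 [258.4, 203.2] 255 263 163 213
side 0.55 [249.7, 307.9] 223 272 263 331
side 0.48 [312.2, 324.2] 300 324 305 342
scene 0.92 [354.9, 241.0] 336 381 215 267
(array([ 462.981, -264.352,    0.202]), np.float64(0.498630762209037))
(array([ 462.  , -266.  ,    0.21]), np.float64(1.0))
(array([ 462.037, -260.809,    0.257]), np.float64(0.4183197199533255))
```

```bash
python3 - <<'E'
from fit import *
st=robot.get_state();O=[]
for n in("wrist","side","scene"):
    c=cam(n,st)
    if n=="side":
        cams.grab_frame(n);m=[o["mask"] for o in spotter.outline_of(n,"basket") if abs(o["at"][0]-250)<6 and abs(o["at"][1]-307)<12][0]
    else: m=np.load(f"m_{n}.npy")
    m2=cv2.morphologyEx(m.astype(np.uint8),cv2.MORPH_CLOSE,np.ones((5,5)))>0
    O.append((c,m2));print(n,m.sum(),m2.sum(),fit([(c,m2)],(462,-266,.21)))
print(fit(O,(462,-266,.21)))
# dark bail line in wrist: brightness profile across bar at several bail offsets
im=cv2.imread("pics/wrist5.png");g=cv2.cvtColor(im,cv2.COLOR_BGR2GRAY);c=O[0][0]
for b in(-30,-15,0,15,30):
    yaw=.21;row=[]
    for a in range(-24,25,3):
        u,v=proj(c,(463+np.cos(yaw)*a-np.sin(yaw)*b,-265+np.sin(yaw)*a+np.cos(yaw)*b,123));row.append(int(cv2.getRectSubPix(g,(1,1),(float(u),float(v)))[0,0]))
    print(b,row)
E
```

```text
wrist 2212 2293 (array([ 462.265, -266.28 ,    0.199]), np.float64(0.4801460520310361))
side 1694 1776 (array([ 459.065, -260.16 ,    0.189]), np.float64(0.2385479688850476))
scene 998 1087 (array([ 462.037, -260.809,    0.257]), np.float64(0.36639439906651106))
(array([ 461.933, -264.895,    0.23 ]), np.float64(0.37681354905213116))
-30 [220, 221, 221, 221, 220, 220, 200, 191, 177, 188, 220, 220, 220, 219, 218, 216, 214]
-15 [129, 162, 164, 135, 174, 152, 145, 187, 179, 150, 137, 140, 125, 105, 122, 118, 157]
0 [113, 172, 207, 184, 203, 205, 169, 159, 112, 171, 204, 200, 180, 194, 139, 110, 190]
15 [114, 183, 212, 196, 214, 212, 180, 99, 91, 160, 195, 212, 217, 213, 151, 99, 177]
30 [108, 156, 208, 216, 213, 202, 170, 99, 91, 92, 96, 102, 99, 97, 100, 102, 94]
```

>>> {"api": "move_arm", "payload": {"commands": [[[0.5, -2.2, -2, 0, 0, 0, 0], [0.4, -2.2, -4, 0, 0, 0, 0], [0, 0, -4, 0, 0, 0, 0], [0, 0, -4, 0, 0, 0, 0], [0, 0, -4, 0, 0, 0, 0], [0, 0, -3, 0, 0, 0, 0], [0, 0, -1.5, 0, 0, 0, 0], [0, 0, -1.2, 0, 0, 0, 0], [0, 0, 0, 0, 0, 0, 0]]]}}

```text
t: 21.82
tool_pos: [467.4, -289.4, 101.2]
tcp_rot: [0.627, 0.779, -0.005, -0.004]
ft_force: [0.2, 0.4, 0.7]
opening: 42.6
```

>>> {"api": "move_arm", "payload": {"commands": [[[0, 0, 0, 0, 0, 0, 1], [0, 0, 0, 0, 0, 0, 1], [0, 0, 0, 0, 0, 0, 1], [0, 0, 0, 0, 0, 0, 1]]], "squeeze": 90}}

```text
t: 22.32
tool_pos: [467.6, -290.1, 101.9]
tcp_rot: [0.627, 0.779, -0.005, -0.003]
ft_force: [-0.6, -2.2, 4.5]
opening: 5.6
```

>>> {"api": "move_arm", "payload": {"commands": [[[0, 0, 1, 0, 0, 0, 1], [0, 0, 3, 0, 0, 0, 1], [0, 0, 4, 0, 0, 0, 1], [0, 0, 4, 0, 0, 0, 1], [0, 0, 4, 0, 0, 0, 1], [-0.5, 0, 3, 0, 0, 0, 1], [-0.5, 2, 1, 0, 0, -0.03, 1], [0, 4, 0, 0, 0, -0.03, 1], [0, 4, 0, 0, 0, -0.03, 1], [0, 4, 0, 0, 0, -0.03, 1]]]}}

```text
t: 23.58
tool_pos: [456.9, -147.6, 301.5]
tcp_rot: [0.673, 0.74, -0.004, -0.004]
ft_force: [0.4, -0.9, -1.7]
opening: 5.0
```

>>> {"api": "move_arm", "payload": {"commands": [[[0, 4, 0, 0, 0, -0.03, 1], [0, 4, 0, 0, 0, -0.03, 1], [0, 4, 0, 0, 0, -0.03, 1], [0, 4, 0, 0, 0, -0.03, 1], [0, 2, 0, 0, 0, 0, 1], [0, 1, 0, 0, 0, 0, 1], [0, 0, 0, 0, 0, 0, 1], [0, 0, 0, 0, 0, 0, 1]]]}}

```text
t: 24.58
tool_pos: [457.3, 39.4, 301.2]
tcp_rot: [0.716, 0.698, -0.005, -0.004]
ft_force: [0.6, -1.3, -1.2]
opening: 5.2
```

```bash
python3 - <<'E'
from fit import *
st=robot.get_state();print(st['t'],st['tool_pos'],st['ft_force'],st['moment'],R.from_quat(st['tcp_rot']).as_matrix(),st['opening'],st['joint_positions'])
p=st['tool_pos'];mid=p+[.5,24.5,19];print("mid",mid)
for n in("side","scene","wrist"):
    im=cams.grab_frame(n);cv2.imwrite(f"pics/{n}6.png",im[:,:,::-1]);c=cam(n,st)
    for t in("basket","fork","brush"):
        for o in spotter.outline_of(n,t)[:3]:
            m=o["mask"];ys,xs=np.nonzero(m);b=boxm(c,mid[0],mid[1],0,mid[2]-121)
            print(n,t,round(o["p"],2),o["at"],xs.min(),xs.max(),ys.min(),ys.max(),"IoU",round((b&m).sum()/(b|m).sum(),2))
            if t=="fork":np.save(f"fork_{n}_{round(o['p'],2)}.npy",m)
    ys,xs=np.nonzero(b);print("pred basket",xs.min(),xs.max(),ys.min(),ys.max())
    print("pred thick tip,dip",proj(c,(532,71,271)),proj(c,(553,68,248)),"thin tip",proj(c,(559,208,262)))
E
```

```text
24.575 [457.323  39.382 301.193] [ 0.57  -1.27  -1.198] [-0.05  -0.032  0.028] [[ 0.026  1.    -0.013]
 [ 1.    -0.026 -0.   ]
 [-0.001 -0.013 -1.   ]] 5.245423866508792 [ 0.29   0.315 -0.572  1.907  0.199  0.989 -0.397]
mid [457.823  63.882 320.193]
side basket 0.61 [223.2, 178.0] 207 242 149 192 IoU 0.68
side fork 0.95 [302.3, 160.1] 252 318 149 167 IoU 0.0
side brush 0.7 [226.1, 180.1] 208 243 146 192 IoU 0.62
side brush 0.54 [259.6, 205.4] 256 262 154 213 IoU 0.0
pred basket 206 244 139 194
pred thick tip,dip [250.23  158.604] [258.155 166.038] thin tip [252.034 147.311]
scene basket 0.66 [252.0, 250.2] 223 279 225 286 IoU 0.74
scene fork 0.9 [176.5, 190.0] 144 234 177 225 IoU 0.0
scene brush 0.61 [177.8, 281.7] 168 188 251 298 IoU 0.0
pred basket 223 282 220 287
pred thick tip,dip [231.532 221.996] [228.848 221.816] thin tip [169.825 243.653]
wrist basket 0.92 [278.8, 193.3] 202 354 121 317 IoU 0.57
wrist fork 0.94 [468.9, 191.5] 391 559 186 212 IoU 0.0
wrist brush 0.88 [381.9, 29.1] 364 427 0 49 IoU 0.0
pred basket 197 350 122 317
pred thick tip,dip [396.982 195.576] [414.961 190.145] thin tip [475.533 -84.147]
```

```bash
python3 - <<'E'
from fit import *
import glob
st=robot.get_state();c=cam("wrist",st)
m=np.load(glob.glob("fork_wrist_*.npy")[0]);ys,xs=np.nonzero(m)
for u in range(392,560,12):
    r=ys[xs==u]
    if len(r):v=(r.min()+r.max())/2;print(u,r.min(),r.max(),onz(c,(u,v),250)[:2])
g=cv2.cvtColor(cv2.imread("pics/wrist6.png"),cv2.COLOR_BGR2GRAY)
s=cam("scene");m=np.load(glob.glob("fork_scene_*.npy")[0]);ys,xs=np.nonzero(m)
i=xs>215;print("scene rod right end",[(int(u),ys[xs==u].min(),ys[xs==u].max()) for u in range(216,235,3)])
E
```

```text
392 195 206 [537.525  62.946]
404 190 212 [545.71   62.409]
416 187 200 [553.193  67.532]
428 189 199 [561.305  67.   ]
440 189 199 [569.365  66.818]
452 190 201 [577.586  65.583]
464 190 201 [585.641  65.403]
476 190 201 [593.687  65.222]
488 189 200 [601.584  65.744]
500 189 199 [609.529  65.914]
512 188 198 [617.378  66.434]
524 187 198 [625.283  66.603]
536 187 197 [633.171  66.772]
548 187 197 [641.134  66.592]
scene rod right end [(216, np.int64(202), np.int64(207)), (219, np.int64(206), np.int64(210)), (222, np.int64(210), np.int64(214)), (225, np.int64(214), np.int64(219)), (228, np.int64(218), np.int64(223)), (231, np.int64(220), np.int64(225)), (234, np.int64(221), np.int64(224))]
```

>>> {"api": "move_arm", "payload": {"commands": [[[1, 0.2, -1, 0, 0, 0, 1], [1.5, 0, -1, 0, 0, 0, 1], [1.5, 0, -0.9, 0, 0, 0, 1], [1, 0, 0, 0, 0, 0, 1], [1, 0, 0, 0, 0, 0, 1], [1, 0, 0, 0, 0, 0, 1], [1, 0, 0, 0, 0, 0, 1], [1, 0, 0, 0, 0, 0, 1], [0.7, 0, 0, 0, 0, 0, 1], [0, 0, 0, 0, 0, 0, 1]]]}}

```text
t: 26.42
tool_pos: [554.8, 42.6, 272.2]
tcp_rot: [0.716, 0.698, -0.004, -0.005]
ft_force: [-0.2, 0.4, -2.1]
opening: 5.4
```

```bash
python3 - <<'E'
from fit import *
st=robot.get_state();print(st['t'],st['tool_pos'],st['ft_force'],st['moment'],st['opening'])
p=st['tool_pos'];mid=p+[.5,24.5,19];print("mid",mid)
for n in("side","wrist"):
    im=cams.grab_frame(n);cv2.imwrite(f"pics/{n}7.png",im[:,:,::-1]);c=cam(n,st)
    b=boxm(c,mid[0],mid[1],0,mid[2]-121)
    for t in("basket","fork","brush"):
        for o in spotter.outline_of(n,t)[:2]:
            m=o["mask"];ys,xs=np.nonzero(m)
            print(n,t,round(o["p"],2),o["at"],xs.min(),xs.max(),ys.min(),ys.max(),"IoU",round((b&m).sum()/(b|m).sum(),2))
            if t=="fork" and n=="wrist":
                for u in range(xs.min()+2,xs.max(),25):
                    r=ys[xs==u];print(u,r.min(),r.max(),onz(c,(u,(r.min()+r.max())/2),250)[:2]) if len(r) else 0
    ys,xs=np.nonzero(b);print("pred basket",xs.min(),xs.max(),ys.min(),ys.max())
    print("tip",proj(c,(534,66,272)))
E
```

```text
26.425 [554.785  42.597 272.195] [-0.206  0.407 -2.073] [-0.043  0.021  0.011] 5.417660878490993
mid [555.285  67.097 291.195]
side basket 0.66 [260.7, 180.8] 242 277 155 198 IoU 0.72
side fork 0.82 [303.4, 154.8] 251 318 147 167 IoU 0.0
pred basket 241 279 146 199
tip [251.202 158.738]
wrist basket 0.65 [277.4, 194.0] 203 353 122 317 IoU 0.51
wrist fork 0.6 [414.1, 207.4] 231 559 68 237 IoU 0.06
233 224 235 [529.85   57.533]
258 209 222 [545.39   66.163]
308 208 220 [575.049  66.461]
333 209 222 [589.837  65.201]
358 207 220 [604.504  66.133]
383 207 219 [619.153  66.126]
408 206 218 [633.715  66.429]
433 204 217 [648.165  67.041]
458 203 216 [662.585  67.341]
483 202 215 [676.938  67.64 ]
508 200 213 [691.09  68.55]
533 199 212 [705.297  68.844]
558 69 211 [709.441 105.777]
wrist brush 0.56 [294.7, 27.5] 283 307 0 48 IoU 0.0
pred basket 197 350 122 317
tip [233.332 230.031]
```

>>> {"api": "move_arm", "payload": {"commands": [[[0, 0, -0.8, 0, 0, 0, 1], [0, 0, -0.8, 0, 0, 0, 1], [0, 0, -0.8, 0, 0, 0, 1], [0, 0, -0.8, 0, 0, 0, 1], [0, 0, -0.4, 0, 0, 0, 1], [0, 0, 0, 0, 0, 0, 1], [0, 0, 0, 0, 0, 0, 1]]]}}

```text
t: 27.7
tool_pos: [554.6, 42.7, 236.5]
tcp_rot: [0.716, 0.698, -0.004, -0.004]
ft_force: [-0.5, -0.8, -2.6]
opening: 5.1
```

>>> {"api": "move_arm", "payload": {"commands": [[[0, 0, -0.2, 0, 0, 0, 1], [0, 0, 0, 0, 0, 0, 1], [0, 0, -0.1, 0, 0, 0, 1], [0, 0, 0, 0, 0, 0, 1]]]}}

```text
t: 28.2
tool_pos: [554.5, 42.6, 233.5]
tcp_rot: [0.716, 0.698, -0.004, -0.004]
ft_force: [-0.4, -0.3, -0.7]
opening: 5.5
```

>>> {"api": "move_arm", "payload": {"commands": [[[0, 0, -0.15, 0, 0, 0, 1], [0, 0, 0, 0, 0, 0, 1]]]}}

```text
t: 28.45
tool_pos: [554.6, 42.6, 232.6]
tcp_rot: [0.716, 0.698, -0.004, -0.004]
ft_force: [-2.3, -1.3, 6.6]
opening: 5.3
```

>>> {"api": "move_arm", "payload": {"commands": [[[0, 0, 0, 0, 0, 0, 0.3], [0, 0, 0, 0, 0, 0, 0.3], [0, 0, 0, 0, 0, 0, 0.3], [0, 0, 0.5, 0, 0, 0, 0.3], [0, 0, 1, 0, 0, 0, 0.3], [0, 0, 2, 0, 0, 0, 0.3], [0, 0, 3, 0, 0, 0, 0.3], [0, 0, 3, 0, 0, 0, 0.3], [0, 0, 0, 0, 0, 0, 0.3], [0, 0, 0, 0, 0, 0, 0.3]]]}}

```text
t: 29.7
tool_pos: [554.1, 42.4, 326.7]
tcp_rot: [0.716, 0.698, -0.005, -0.004]
ft_force: [-0.6, 0.7, 0.6]
opening: 29.7
```

```bash
cat > chk.py <<'E'
from fit import *
st=robot.get_state();print(st['t'],st['tool_pos'],st['ft_force'],st['opening'])
for n in("side","scene","wrist"):
    im=cams.grab_frame(n);cv2.imwrite(f"pics/{n}8.png",im[:,:,::-1]);c=cam(n,st)
    b=boxm(c,554.5,66,0,252-121);ys,xs=np.nonzero(b);print(n,"pred basket",xs.min(),xs.max(),ys.min(),ys.max(),"pred brush",proj(c,(572,206,246)),proj(c,(572,206,34)))
    for t in("basket","fork","brush","wash_bottle","beaker"):
        for o in spotter.outline_of(n,t)[:2]:
            m=o["mask"];ys,xs=np.nonzero(m)
            print(" ",t,round(o["p"],2),o["at"],xs.min(),xs.max(),ys.min(),ys.max(),"IoU",round((b&m).sum()/(b|m).sum(),2))
E
python3 chk.py
```

```text
29.7 [554.079  42.409 326.701] [-0.591  0.7    0.593] 29.674716904995126
side pred basket 242 279 159 212 pred brush [256.499 152.089] [259.342 213.337]
  basket 0.97 [259.5, 194.9] 243 278 160 210 IoU 0.7
  fork 0.73 [297.2, 160.1] 250 319 147 168 IoU 0.01
  brush 0.58 [261.0, 213.6] 257 262 155 213 IoU 0.01
  wash_bottle 0.97 [292.3, 255.3] 277 306 216 283 IoU 0.0
  beaker 0.75 [310.7, 322.6] 300 325 305 343 IoU 0.0
scene pred basket 205 259 212 273 pred brush [169.36  243.622] [183.811 294.215]
  basket 0.94 [239.6, 249.3] 207 257 214 270 IoU 0.48
  fork 0.63 [172.4, 189.9] 143 234 177 239 IoU 0.01
  brush 0.6 [175.9, 286.4] 169 186 251 295 IoU 0.0
  wash_bottle 0.57 [292.6, 219.3] 281 303 194 243 IoU 0.0
  beaker 0.81 [361.5, 195.7] 351 370 184 210 IoU 0.0
wrist pred basket 225 327 120 246 pred brush [297.858 -26.156] [288.74   46.318]
  basket 0.71 [279.1, 175.2] 228 330 120 246 IoU 0.63
  fork 0.55 [503.4, 103.5] 243 559 0 206 IoU 0.05
  brush 0.66 [292.5, 32.3] 280 306 0 56 IoU 0.0
  wash_bottle 0.62 [299.8, 298.7] 286 326 257 339 IoU 0.0
  beaker 0.65 [296.1, 364.6] 288 307 360 367 IoU 0.0
```

>>> {"api": "move_arm", "payload": {"commands": [[[0, 0, 2, 0, 0, 0, 0.3], [0, 0, 3, 0, 0, 0, 0.3], [0, 0, 0, 0, 0, 0, 0.3], [0, 0, 0, 0, 0, 0, 0.3], [0, 0, 0, 0, 0, 0, 0.3], [0, 0, 0, 0, 0, 0, 0.3], [0, 0, 0, 0, 0, 0, 0.3], [0, 0, 0, 0, 0, 0, 0.3], [0, 0, 0, 0, 0, 0, 0.3], [0, 0, 0, 0, 0, 0, 0.3]]]}}

```text
t: 31.85
tool_pos: [554.4, 42.6, 376.8]
tcp_rot: [0.716, 0.698, -0.004, -0.004]
ft_force: [-0.0, -0.0, -0.1]
opening: 29.7
```

>>> {"api": "move_arm", "payload": {"commands": [[[0, 0, 0, 0, 0, 0, 0.3], [0, 0, 0, 0, 0, 0, 0.3], [0, 0, 0, 0, 0, 0, 0.3], [0, 0, 0, 0, 0, 0, 0.3], [0, 0, 0, 0, 0, 0, 0.3], [0, 0, 0, 0, 0, 0, 0.3], [0, 0, 0, 0, 0, 0, 0.3], [0, 0, 0, 0, 0, 0, 0.3], [0, 0, 0, 0, 0, 0, 0.3], [0, 0, 0, 0, 0, 0, 0.3]]]}}

```text
t: 33.1
tool_pos: [554.4, 42.6, 376.8]
tcp_rot: [0.716, 0.698, -0.004, -0.004]
ft_force: [-0.7, 1.3, 0.5]
opening: 30.1
```

```bash
python3 chk.py | grep -E "side|scene|basket|brush|^[0-9]"; python3 -c "
from bench import robot;print(robot.close_job())"
```

```text
33.1 [554.417  42.6   376.816] [-0.713  1.257  0.528] 30.076307531999163
side pred basket 242 279 159 212 pred brush [256.499 152.089] [259.342 213.337]
  basket 0.56 [259.8, 195.7] 243 277 161 210 IoU 0.6
  brush 0.57 [260.2, 211.2] 259 261 211 212 IoU 0.0
scene pred basket 205 259 212 273 pred brush [169.36  243.622] [183.811 294.215]
  basket 0.36 [173.2, 191.3] 144 234 177 239 IoU 0.01
  brush 0.62 [177.5, 286.9] 169 187 251 297 IoU 0.0
  brush 0.24 [174.4, 193.3] 143 234 176 239 IoU 0.01
wrist pred basket 233 319 120 225 pred brush [293.807   2.664] [287.514  53.889]
  basket 0.59 [281.7, 165.9] 236 322 119 222 IoU 0.64
  brush 0.79 [290.9, 41.4] 282 302 0 63 IoU 0.0
the job is handed in; nothing more can be done
None
```

I swung the fork to the front, drew the brush out while the basket stayed standing, and hung it by its eye on the smaller hook. I then hung the empty basket by its bail on the larger hook, backed off upward and handed the job in at about 33 s, within the 72 s limit. No verdict came back.

**Last checks:**
- **Basket:** the side and wrist outlines fell within about 2–3 px of the predicted hanging position.
- **Brush:** the scene and wrist outlines fitted its predicted position. It was hanging free of the fingers after release.
- **Over the tray:** by my estimate the basket hangs about 80 mm and the brush about 60 mm to either side of the tray's centre along its length, inside the limits of 110 and 145 mm.
- **Robot clear:** the wrist force at the end was about 1.5 N, the level it shows in free air.
- **Bottle and beaker:** they showed in the side view where they stood at the start. I checked them after releasing the basket, just before the final lift.

**Disagreed or failed:** in the last scene picture the network mistook the fork for the basket (confidence 0.36). In the last side picture it found only a sliver of the brush, mostly hidden behind the basket. The picture views were used up by then, so I judged the basket's hanging and the final state from outlines and forces alone.

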